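Lock the battery cap of a welding remote and turn it up

TASK

Make the welder's remote control ready for use: push its battery cap in against the spring, twist it clockwise as far as it goes and let it spring back up into its notch so that it stays locked. Then roll the thumbwheel on the same box forward, away from the robot, all the way to its stop. Leave the tools and parts lying around on the bench alone.

Things in the scene. Friction and masses are not known exactly. Their poses are not given: they have to be found in the camera images.
- remote: The remote control, a grey steel box fixed to the bench, 130 (x) x 200 (y) x 60 mm high. Origin: centre of its underside. x points to its far side, away from the robot (yaw up to 0.6 rad either way), y left, z up. Its flat lid carries the battery cap in an aluminium collar, axis at (0, +50 mm), and the thumbwheel at (0, -55 mm). A short black cable gland sticks out of the far side.
- collar (a point): Centre of the collar's rim, on the cap's axis, axes as the box. Fixed aluminium ring, outside diameter 69 mm, inside 57 mm, 22 mm high above the lid, with two J-shaped slots. Two steel lugs at the cap's lower edge, in line with the wing, reach out through them to 40 mm from the axis. The wing's top stands 46 mm above the rim with the cap up, 32 mm with it fully in.
- cap_grip (a point): Point on the battery cap's axis inside its upright wing (the bar to hold), 12 mm below the wing's top; 116 mm above the bench with the cap up. Moves and turns with the cap: x runs along the wing, z up. Wing: black plastic, 44 mm long (x), 12 mm thick (y), 45 mm high, on a black disc 53 mm across and 7 mm thick. At the start the wing lies along the box's x axis. The cap cannot be lifted out.
- cap_push (a joint): How far the cap is pushed straight down into the box, m: 0 up, 0.014 fully in. A spring pushes it up with 4 N at 0, rising to 11 N fully in. It can be twisted only while pushed in by more than about 0.0115; in the locking notch the spring lifts it back to about 0.007.
- cap_turn (a joint): Twist of the cap, rad, growing clockwise as seen from above: 0 unlocked, 0.91 at the end stop. From about 0.71 on the lugs are under the notch and the cap rises into it when let go. It turns easily (friction about 0.02 N m).
- dial_slot (a point): Centre of the wheel's slot (50 x 13.5 mm, steel frame) in the lid, 60 mm above the bench, axes as the box. Only the upper 12 mm of the wheel stand out. Its axle is sprung: pressed from above the wheel gives way by up to 4 mm (2.4 N at the start, 7 N at 4 mm).
- dial_top (a point): Topmost point of the thumbwheel's rim, 12 mm above the lid and 72 mm above the bench; fixed to the box, axes as the box. Wheel: black ribbed disc, diameter 52 mm, 10 mm thick, standing on edge; its axle runs along the box's y axis, 26 mm below this point. A fingertip pressed lightly on the top and drawn along the box's +x rolls it up, about 0.038 rad per mm.
- dial (a joint): Rotation of the thumbwheel, rad, 0 to 2.2 (stop, full); grows as its top moves to the box's +x, away from the robot. Starts between 0 and 0.9. It stays where it is left; a finger slips harmlessly on it at the stop, where a pale index line on the rim stands 45 degrees forward of the top.
- wrench: A bystander: loose steel wrench lying on the bench beside the box, on its right (-y). Leave it.
- hammer: A bystander: loose hammer with a wooden handle lying on the bench beside the box, on its left (+y). Leave it.
- tin: A bystander: metal tin, 70 mm diameter, 75 mm high, standing to the right of the box (-y). Leave it.
- sleeve: A bystander: steel sleeve, 60 mm diameter, 60 mm high, standing to the left of the box (+y). Leave it.
Mind the look-alikes: they are no part of the job. There is more than one size of the remote; the job needs the larger.

How it is judged:
On the way, in this order (a step that is already met when the one before it is completed fails the run):
1. the cap is pushed in against its spring (value of joint cap_push above 0.0115 m), for 0.05 s.
2. the cap is twisted and has risen into its notch (value of joint cap_turn above 0.66 rad and value of joint cap_push below 0.0095 m), for 0.2 s.
3. the thumbwheel is rolled up to its stop (value of joint dial above 2 rad), for 0.1 s.
At the end, for the whole second after the job is handed in: the cap is twisted by more than 0.66 rad and has sprung back up into its notch (pushed in between 5 and 9.5 mm), and the thumbwheel stands within 0.2 rad of its stop (above 2.0 rad) (all of step 2 and value of joint cap_push above 0.005 m and value of joint dial above 2 rad); the robot touches nothing.
It fails at once if a bystander is moved by more than 30 mm (distance of any of wrench, hammer, tin, sleeve from where it was at the start of the episode above 0.03 m).
It also fails if it takes over 48 s, if anything falls off the work surface, if the arm or the gripper's body presses on something with over 40 N, if the wrist force passes 120 N, or if a joint passes its speed limit or range.

ROBOT

A 6-joint arm with a two-finger parallel gripper is mounted at the origin on the work surface. World frame = base frame: x ahead of the robot, y to its left, z up, the work surface at z = 0. Lengths are in m, angles in rad, forces in N, time in s.
With the tool pointing down it reaches from about 0.35 to 1 m from the base axis. Payload 7.1 kg.
Tool frame: the origin (TCP) lies between the finger pads; the fingertips stand 22 mm ahead of it and the grasp point (between the pads) lies 3 mm ahead of it; z points along the fingers, y is the line along which they close (so a half turn about z gives the same grasp; the last joint's range is limited). The gripper opens to 85 mm and grips with 20 to 120 N. Pads are 22 mm wide; open, the fingers measure 114 mm over their backs; the gripper's body (76 mm by 85 mm) begins 54 mm behind the grasp point. The pads swing forward as they close: fully open they stand 13 mm farther back than shut.
Start: joints at [-1.184, 0.423, 1.63, -0, 1.089, -0.019], TCP at [0.247, -0.574, 0.253] pointing down, gripper open.
Joint ranges: [-3, 3], [-0.9, 2.11], [0.09, 2.58], [-1.31, 4.45], [0.11, 2.69], [-2.54, 2.54]. Speed limits (rad/s): [2.39, 2.39, 3.01, 3.14, 3.14, 3.14].

INTERFACE

Orientations are given as a rotation vector (axis times angle).
In Python, from rig import manip gives the robot as it stands. The module is installed in compiled form; this text tells all that it offers. Calls block until the motion is done:
- manip.move_to(position, orientation): joint-space move of the TCP to a pose.
- manip.servo_line(position, orientation=None, rate=0.15): straight line of the TCP; orientation=None keeps the orientation; rate is the mean speed in m/s.
- manip.set_joints(angles): joint-space move.
- manip.command_gripper(opening, f_grip=None): finger opening in m; f_grip is the grip in N (None keeps the last); returns when the fingers have stopped.
- manip.hold(seconds).
- manip.solve_ik(position, orientation): joint angles nearest the present ones, or None.
- manip.camera(name): name is "scene" or "top"; returns a dict with "image" (420x560x3 uint8, red, green, blue), "fx", "fy", "cx", "cy" (pixels), "k1" (the pictures are not rectified: a ray, as slopes to the right and down, at radius r is drawn at 1 + k1 r^2 times it, then the intrinsics apply), "cam_to_world" (4x4, takes a point from camera to world coordinates). Camera axes: x right, y down, z forward; pixel columns grow to the right and rows downward; lengths in m; the calibration is good to about 2 mm. A picture is of the moment at which its call begins. There is no depth.
A pose or a line that the arm cannot do raises manip.IKError and nothing moves.
- manip.sign_off(): hands the job in; it is judged then, once.
Readings, each from a call of its own:
- manip.get_time(): time.
- manip.get_joint_positions(): joint angles.
- manip.get_joint_vel(): joint speeds.
- manip.get_tau(): joint torques, N m.
- manip.get_position(): TCP position.
- manip.get_ee_rot(): TCP orientation.
- manip.get_contact_force(): force on the tool from outside, world axes, zero at the start.
- manip.get_torque(): the same for the moment, N m.
- manip.get_width(): finger opening in m.
- manip.get_grip_force(): force on a finger pad.
Only numpy, scipy, OpenCV 4.12 (cv2) and the standard library are available. Lean on these libraries where they do the work, as an engineer would, in place of code of your own. Each camera call takes 0.05 s, during which the arm holds its last target. There are 200 camera calls.

## Working session

There is one attempt and no reset: what is moved stays moved. The work goes in short steps, each a Python script; the robot and the scene stay as the last script left them, time stands still between calls to the robot, and variables do not carry over. Pictures are saved under pics/ and viewed, at most 10 in all, crops included, and the job is handed in when it is done.

```bash
mkdir -p pics; cat > h.py <<'E'
import numpy as np, cv2
from rig import manip
from scipy.spatial.transform import Rotation as R
def shot(n,f):
    c=manip.camera(n); cv2.imwrite('pics/'+f,c['image'][:,:,::-1]); np.savez('pics/'+f+'.npz',**{k:np.array(v) for k,v in c.items()}); return c
def load(f): return dict(np.load('pics/'+f+'.npz'))
def ray(c,u,v):
    d=np.array([(u-c['cx'])/c['fx'],(v-c['cy'])/c['fy']],float); x=d.copy()
    for _ in range(20): x=d/(1+c['k1']*(x@x))
    T=c['cam_to_world']; return T[:3,3],T[:3,:3]@np.array([x[0],x[1],1])
def onz(c,u,v,z):
    o,d=ray(c,u,v); return o+d*(z-o[2])/d[2]
def proj(c,p):
    T=c['cam_to_world']; q=T[:3,:3].T@(np.array(p)-T[:3,3]); x=q[:2]/q[2]; x=x*(1+c['k1']*(x@x)); return x[0]*c['fx']+c['cx'],x[1]*c['fy']+c['cy']
def down(yaw): # tool z down, tool y at angle yaw+90 ; tool x at yaw
    return (R.from_euler('z',yaw)*R.from_euler('x',np.pi)).as_rotvec()
E
python3 - <<'E'
from h import *
a=shot('top','t0.png');b=shot('scene','s0.png')
for c in(a,b): print(c['fx'],c['k1'],np.round(c['cam_to_world'],3).tolist())
print(manip.get_ee_rot(),manip.get_width(),manip.get_time())
E
```

```text
382.89302562116654 -0.06692181480982472 [[0.022, -0.997, 0.069, 0.505], [-1.0, -0.021, 0.021, -0.014], [-0.02, -0.069, -0.997, 0.937], [0.0, 0.0, 0.0, 1.0]]
425.2262231003691 -0.03020399807385413 [[0.163, 0.727, -0.667, 1.231], [0.986, -0.107, 0.125, -0.124], [0.019, -0.678, -0.734, 0.804], [0.0, 0.0, 0.0, 1.0]]
[-3.07572049e+00 -6.32776471e-01  4.48750941e-04] 0.08522661800957977 0.1
```

View pics/t0.png

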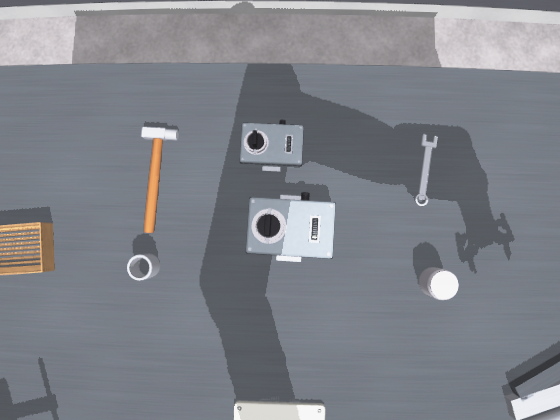

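View pics/s0.png

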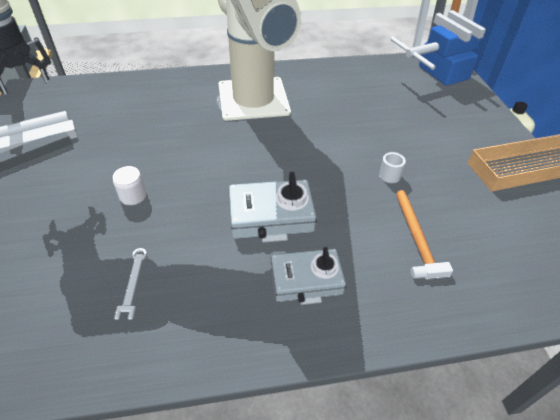

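The top view shows two remotes. The larger is at about (291,228), with its collar at (268,226) and wheel at (315,229). The smaller look-alike is at (271,144), with its collar at (256,141). The job needs the larger one. I'll measure both and check the choice in a close crop.

```bash
python3 - <<'E'
from h import *
a=load('t0.png');im=np.ascontiguousarray(a['image'][:,:,::-1])
cv2.imwrite('pics/c0.png',cv2.resize(im[185:275,235:350],None,fx=6.5,fy=6.5,interpolation=cv2.INTER_CUBIC))
# rough corners for both
for nm,cs in dict(big=[(250,198),(335,201),(333,257),(248,253)],small=[(243,123),(303,125),(301,165),(240,163)]).items():
    P=np.array([onz(a,*p,.06)[:2] for p in cs]); print(nm,P.mean(0).round(3),[np.linalg.norm(P[i]-P[(i+1)%4]).round(3) for i in range(4)])
g=cv2.cvtColor(im,cv2.COLOR_BGR2GRAY)
k=cv2.HoughCircles(cv2.resize(g[195:260,240:300],None,fx=6,fy=6,interpolation=cv2.INTER_CUBIC),cv2.HOUGH_GRADIENT,1.5,100,param1=120,param2=30,minRadius=60,maxRadius=130)
print(None if k is None else k[0][:3]/6+[240,195,0])
E
```

```text
big [ 0.53  -0.021] [np.float64(0.196), np.float64(0.128), np.float64(0.194), np.float64(0.126)]
small [0.723 0.029] [np.float64(0.141), np.float64(0.095), np.float64(0.142), np.float64(0.095)]
[[268.375      225.875       11.77500057]]
```

View pics/c0.png

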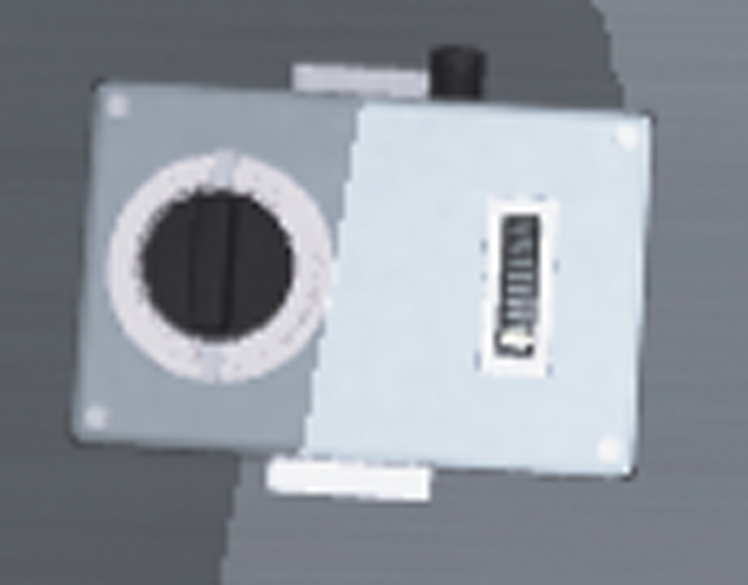

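The crop confirms the larger box: its lid measures about 196 x 127 mm. Its screws are at crop (117,105), (627,135), (608,447) and (95,416), the collar is centred near (220,267), and the wheel frame is centred near (519,286). The pale index is low at (515,338), on the robot's side. The wing lies along box x. Next I'll compute the pose and move above the cap.

```bash
python3 - <<'E'
from h import *
a=load('t0.png')
f=lambda u,v,z: onz(a,235+(u+.5)/6.5-.5,185+(v+.5)/6.5-.5,z)[:2]
S=[f(*p,.06) for p in [(117,105),(627,135),(608,447),(95,416)]]
y=(S[0]-S[1])+(S[3]-S[2]); x=(S[0]-S[3])+(S[1]-S[2])
yaws=[np.arctan2(-y[0],y[1]),np.arctan2(x[1],x[0])]; print('yaws',yaws)
c=np.mean(S,0); yaw=np.mean(yaws); M=R.from_euler('z',yaw).as_matrix()[:2,:2]
print('box',c,'collar pred',c+M@[0,.05],'slot pred',c+M@[0,-.055])
col=onz(a,268.375,225.875,.082)[:2]; slot=f(519,286,.06)
print('collar',col,'crop',f(220,267,.082),'slot',slot,'dist',np.linalg.norm(col-slot), 'yaw',np.arctan2(col[0]*-1+slot[0],col[1]-slot[1]))
s=load('s0.png'); print('scene px',proj(s,[*col,.082]),proj(s,[*slot,.06]),proj(s,[*col,.128]))
for yy in (yaw,yaw+np.pi,yaw+np.pi-.9): print(manip.solve_ik([*col,.119],down(yy)))
E
```

```text
yaws [np.float64(-0.037959859957596674), np.float64(-0.045034829033608254)]
box [ 0.53044202 -0.01791011] collar pred [0.53251629 0.03204685] slot pred [ 0.52816032 -0.07286276]
collar [0.53107989 0.03093407] crop [0.5315765  0.03083854] slot [ 0.52783385 -0.07346465] dist 0.1044491700161203 yaw -0.031082681814109527
scene px (np.float64(291.52256025006886), np.float64(192.16069021828318)) (np.float64(248.2480650315486), np.float64(202.1159322124587)) (np.float64(292.25979464114414), np.float64(178.15907927696543))
[0.03581062 0.48831963 1.91828052 0.         0.7349925  1.64810429]
[ 0.03581062  0.48831963  1.91828052  0.          0.7349925  -1.49348836]
[ 3.58106235e-02  4.88319634e-01  1.91828052e+00 -4.44089210e-16
  7.34992502e-01 -5.93488359e-01]
```

```bash
python3 - <<'E'
from h import *
yaw=-.038; c=[.532,.0315]
manip.move_to([*c,.22],down(yaw+np.pi)); manip.command_gripper(.05,30)
manip.servo_line([*c,.145])
print(manip.get_contact_force(),manip.get_time())
shot('scene','s1.png'); t=shot('top','t1.png')
im=load('s1.png')['image'][:,:,::-1][100:240,220:360]
cv2.imwrite('pics/c1.png',cv2.resize(im,None,fx=4,fy=4,interpolation=cv2.INTER_CUBIC))
E
```

```text
[ 0.2804328  -0.23818101  0.49478892] 3.575
```

View pics/c1.png

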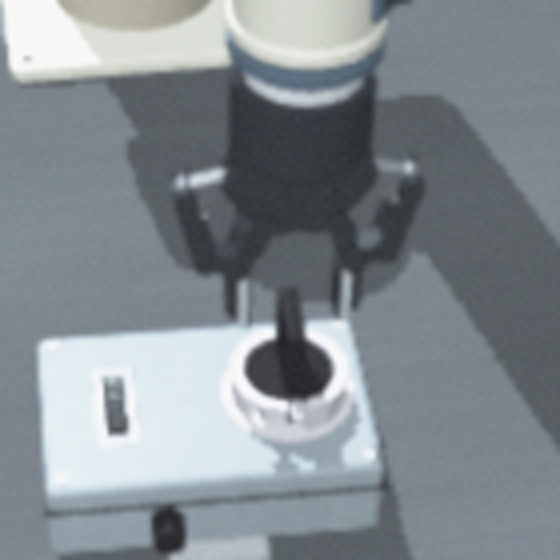

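The fingers straddle the wing: pads at crop x≈245 and 345, wing at x≈290. That's centred to within about 2 mm, so I'll descend, grip and push.

```bash
python3 - <<'E'
from h import *
c=[.532,.0315]; r=lambda *m: print(*m,manip.get_position().round(4),manip.get_contact_force().round(1),manip.get_torque().round(2),round(manip.get_width(),4),round(manip.get_time(),2))
manip.servo_line([*c,.119],rate=.05); r('down')
manip.command_gripper(0.0,25); r('grip')
f=manip.get_contact_force()
manip.command_gripper(0.0,70); r('grip70')
for z in (.114,.110,.107,.1055): manip.servo_line([*c,z],rate=.03); r(z)
E
```

```text
down [0.5319 0.0315 0.1188] [ 0.2 -0.1 -0.1] [ 0.04 -0.02 -0.  ] 0.0504 4.34
grip [0.5322 0.0322 0.1194] [-0.6  5.3  1.7] [0.8  0.15 0.02] 0.0119 4.77
grip70 [0.5322 0.0321 0.1195] [-1.   4.8  3.8] [0.79 0.09 0.02] 0.0108 4.98
0.114 [0.5322 0.0321 0.1145] [-2.3  6.1  6.3] [ 0.81  0.23 -0.04] 0.011 5.3
0.11 [0.5323 0.0322 0.1107] [-2.   5.6  7.8] [ 0.79  0.35 -0.03] 0.0113 5.58
0.107 [0.5323 0.0322 0.1078] [-2.7  5.5  9.3] [0.84 0.53 0.05] 0.0111 5.83
0.1055 [0.5323 0.0322 0.1065] [-2.3  5.3 10.1] [ 0.82  0.55 -0.03] 0.011 6.08
```

```bash
python3 - <<'E'
from h import *
yaw=-.038; r=lambda *m: print(*m,manip.get_position().round(4),manip.get_contact_force().round(1),manip.get_torque().round(2),round(manip.get_width(),4),round(manip.get_time(),2))
c=[.532,.033]
for z in (.104,.1025): manip.servo_line([*c,z],rate=.03); r(z)
for t in np.arange(.1,.88,.11):
    manip.servo_line([*c,.1025],down(yaw+np.pi-t),rate=.05); r('turn',round(t,2))
E
```

```text
0.104 [0.5323 0.0324 0.1055] [-4.6 -2.5 15.9] [-0.71  0.76  0.02] 0.011 6.33
0.1025 [0.5324 0.0324 0.1054] [-8.5 -3.2 31.3] [-0.66  1.66  0.  ] 0.011 6.58
turn 0.1 [0.5324 0.0324 0.1054] [-9.1 -2.7 32.1] [-0.75  1.66 -0.02] 0.0111 6.83
turn 0.21 [0.5324 0.0323 0.1054] [-8.4 -3.5 31.8] [-0.81  1.71 -0.02] 0.0107 7.09
turn 0.32 [0.5323 0.0323 0.1054] [-8.6 -4.5 32.4] [-0.89  1.73 -0.01] 0.0109 7.35
turn 0.43 [0.5322 0.0322 0.1054] [-9.  -5.7 32.4] [-0.88  1.77  0.01] 0.0107 7.61
turn 0.54 [0.5322 0.0322 0.1054] [-9.5 -3.3 31.9] [-0.93  1.82 -0.03] 0.0111 7.87
turn 0.65 [0.5322 0.0322 0.1054] [-10.4  -4.5  32.3] [-0.95  1.84 -0.03] 0.0106 8.12
turn 0.76 [0.5321 0.0321 0.1054] [-10.2  -5.1  32.5] [-0.97  1.89  0.02] 0.011 8.38
turn 0.87 [0.5321 0.0321 0.1053] [-10.   -4.9  33.1] [-1.    1.95 -0.02] 0.0109 8.64
```

```bash
python3 - <<'E'
from h import *
yaw=-.038; r=lambda *m: print(*m,manip.get_position().round(4),manip.get_contact_force().round(1),manip.get_torque().round(2),round(manip.get_width(),4),round(manip.get_time(),2))
X=R.from_rotvec(manip.get_ee_rot()).as_matrix()[:,0]; print('turned',yaw+np.pi-np.arctan2(X[1],X[0])%(2*np.pi))
c=[.5315,.032]
for z in (.106,.109,.112): manip.servo_line([*c,z],rate=.03); r(z)
manip.command_gripper(.05,30); r('open')
manip.hold(.3)
manip.servo_line([*c,.21]); r('up')
manip.servo_line([.43,-.15,.25]); manip.hold(.1)
shot('scene','s2.png'); shot('top','t2.png')
A=cv2.resize(load('s2.png')['image'][:,:,::-1][165:245,220:330],None,fx=7,fy=6,interpolation=cv2.INTER_CUBIC)
cv2.imwrite('pics/c2.png',A)
E
```

```text
turned 0.8699700035264164
0.106 [0.5319 0.032  0.1073] [-1.5  1.4  9.7] [ 0.08  0.54 -0.05] 0.0108 8.92
0.109 [0.5319 0.032  0.1101] [-2.6  0.7  8.4] [ 0.08  0.42 -0.04] 0.011 9.17
0.112 [0.5319 0.032  0.1125] [-0.9  0.4  6.4] [ 0.01  0.3  -0.04] 0.0108 9.42
open [0.5314 0.0319 0.1118] [-0.1 -0.4  0.1] [-0.01 -0.    0.03] 0.0498 9.88
up [0.531  0.032  0.2094] [-0.3  0.3 -0. ] [-0.02 -0.03 -0.01] 0.0498 10.97
```

View pics/c2.png

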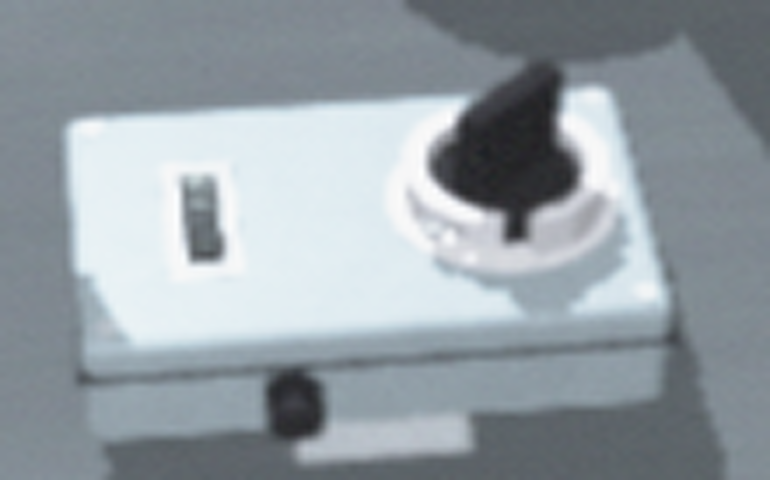

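The cap is turned. The wing slants from (470,130) to (545,70), has dropped lower in the collar, and sits in its notch: the grip force fell as it rose to 7 mm. Now the wheel, at crop (203,217), using closed fingers.

```bash
cat >> h.py <<'E'
yaw=-.038; slot=np.array([.528,-.0725]); M2=R.from_euler('z',yaw).as_matrix()[:2,:2]
def P(x,z,y=0): return [*(slot+M2@[x,y]),z]
r=lambda *m: print(*m,manip.get_position().round(4),manip.get_contact_force().round(1),round(manip.get_time(),2))
def stroke(x0=-.013,x1=.014,F=4.5,z0=.096,zmin=.087):
    z=z0; manip.servo_line(P(x0,z),rate=.1)
    b=manip.get_contact_force()[2]
    while z>zmin and manip.get_contact_force()[2]-b<F:
        z-=.0007; manip.servo_line(P(x0,z),rate=.02)
    r('contact',round(z,4))
    for x in np.linspace(x0,x1,4)[1:]: manip.servo_line(P(x,z),rate=.04); r('  x',round(x,4))
    manip.servo_line(P(x1,z0+.006),rate=.1)
    return z
E
python3 - <<'E'
from h import *
manip.command_gripper(0,30)
manip.move_to(P(-.013,.13),down(yaw+np.pi)); print(manip.get_width())
manip.servo_line(P(-.013,.102),rate=.1); r('above')
z=stroke()
manip.servo_line(P(-.02,.102),rate=.15)
stroke(z0=z+.003)
E
```

```text
-0.00012593477443774277
above [ 0.515  -0.0726  0.1026] [-0.8 -0.5  0.7] 14.42
contact 0.0911 [ 0.5151 -0.072   0.0912] [-0.7 -0.5  4.8] 16.42
  x -0.004 [ 0.5252 -0.0724  0.0914] [1.  1.2 5.3] 16.79
  x 0.005 [ 0.5342 -0.0728  0.0914] [ 1.2 -0.7  5.2] 17.17
  x 0.014 [ 0.5429 -0.0731  0.0913] [ 1.4 -1.2  3.5] 17.54
contact 0.0906 [ 0.515  -0.072   0.0906] [-0.9  0.2  5.3] 19.68
  x -0.004 [ 0.5248 -0.0725  0.0909] [ 1.1 -0.5  5.7] 20.06
  x 0.005 [ 0.5329 -0.0727  0.0906] [-0.9 -0.1  6.8] 20.43
  x 0.014 [ 0.5422 -0.073   0.0906] [-0.5 -0.3  4.3] 20.81
```

```bash
cat > look.py <<'E'
from h import *; import sys
n=sys.argv[1]
manip.servo_line(P(.0,.13),rate=.2); manip.servo_line([.42,-.2,.2],rate=.3); manip.hold(.1); r('look')
s=shot('scene','s%s.png'%n); t=shot('top','t%s.png'%n)
A=cv2.resize(s['image'][:,:,::-1][183:221,232:268],(380,400),interpolation=cv2.INTER_CUBIC)
B=cv2.resize(t['image'][:,:,::-1][208:252,295:335],(380,400),interpolation=cv2.INTER_CUBIC)
cv2.imwrite('pics/c%s.png'%n,np.hstack([A,B]))
E
python3 look.py 3
```

```text
look [ 0.4204 -0.1991  0.1991] [ 0.6  0.3 -0.2] 22.23
```

View pics/c3.png

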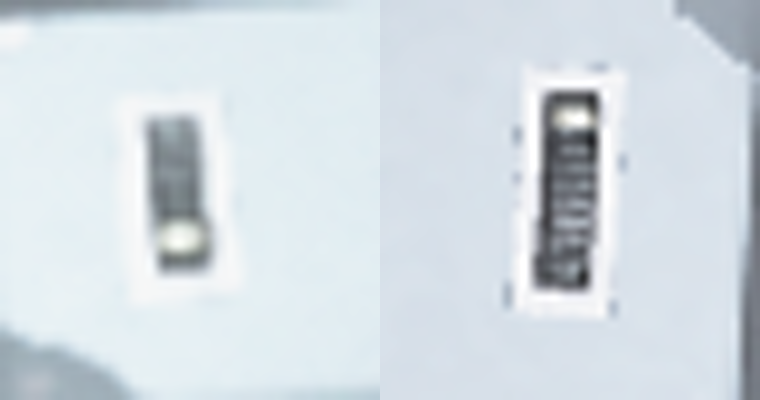

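The index line is now at the forward end, at (183,240) in the scene half and (573,117) in the top half, which fits the stop. One more light stroke makes sure, then I'll check the angle by ray.

```bash
cat > ang.py <<'E'
from h import *; import sys
from scipy.optimize import minimize_scalar
def ang(f,u,v):
    c=load(f)
    g=lambda a: (proj(c,P(.026*np.sin(a),.046+.026*np.cos(a)))[1]-v)**2
    return minimize_scalar(g,bounds=(-1.1,1.1),method='bounded').x
def find(f,y0,y1,x0,x1):
    c=load(f); g=c['image'][y0:y1,x0:x1].astype(float).min(2); w=np.clip(g-g.min()-.5*(g.max()-g.min()),0,None)
    Y,X=np.mgrid[y0:y1,x0:x1]; return (w*X).sum()/w.sum(),(w*Y).sum()/w.sum()
E
python3 - <<'E'
from h import *
manip.servo_line(P(-.02,.13),rate=.3); manip.servo_line(P(-.013,.102),rate=.15)
stroke(z0=.094)
E
python3 look.py 4; python3 - <<'E'
from ang import *
print('start',ang('t0.png',314.2,236.5))
for n in '34':
    p=find('t%s.png'%n,218,240,313,317); q=find('s%s.png'%n,195,209,248,251); print(n,p,ang('t%s.png'%n,*p),q,ang('s%s.png'%n,*q))
E
```

```text
contact 0.0905 [ 0.5151 -0.072   0.0906] [-0.3 -1.2  5. ] 24.88
  x -0.004 [ 0.5235 -0.0722  0.0904] [-1.8 -0.2  5.9] 25.26
  x 0.005 [ 0.5325 -0.0725  0.0904] [-2.  -0.6  7.2] 25.63
  x 0.014 [ 0.5421 -0.0729  0.0905] [0.2 0.6 4. ] 26.01
look [ 0.4204 -0.1991  0.1991] [-0.8 -0.8  0.5] 27.43
start -0.7824838675969452
3 (np.float64(315.0497470489039), np.float64(222.81534569983137)) 0.5095034997249703 (np.float64(248.7246596066566), np.float64(205.11800302571862)) 0.6624709774198866
4 (np.float64(315.04770017035776), np.float64(222.7717206132879)) 0.5139753304818969 (np.float64(248.70662460567823), np.float64(205.10725552050474)) 0.6614848988670177
```

View pics/c4.png

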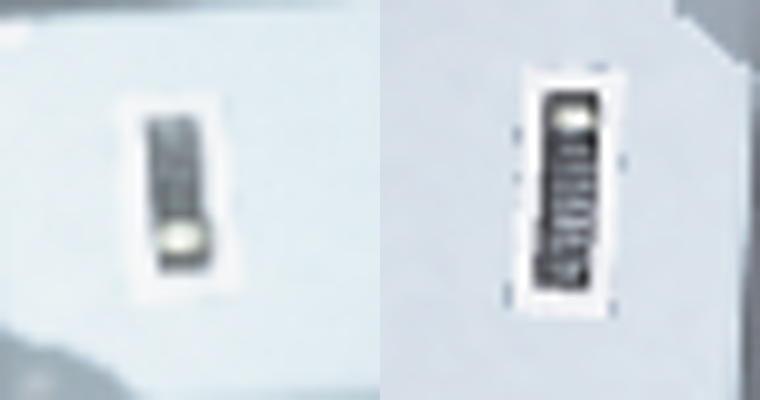

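The index has not moved after a further stroke with clear drag (Fx about -2 N): still at (183,240) and (573,117), about 45° forward. The wheel is at its stop and the arm is clear, so I'm handing in.

```bash
python3 -c "
from h import *
print(manip.sign_off(),manip.get_time())"
```

```text
the job is handed in; nothing more can be done
the job is handed in; nothing more can be done
```

I handed the job in after about 27 s: the larger remote's battery cap is twisted about 0.87 rad and sits up in its notch, the thumbwheel is at its stop, and no motion went near the bystanders; the sign-off gave no verdict.

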